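# Turn the round blank line-up and hold the sprung guide over it

## Task

On the wooden jig, roll the round blank along the bed, without lifting it off, until its red line faces straight up under where the slotted guide arm will come. Then swing the sprung guide arm by its orange knob across over the blank until it is hard against its stop, and finish while still holding it there against the spring, the line still facing up in the slot, so that a colleague can work through the slot. Leave everything else on the bench alone.

Things in the scene. Friction and masses are not known exactly. Their poses are not given: they have to be found in the camera images.
- jig: Fixed plywood bed 280 (x) x 300 (y) x 18 mm, origin at the centre of its underside; bed top z = 18 mm. Its x points from the robot's side to the pivot's side and is the rolling direction. Lips 8 mm high, 10 thick along y at x = 78 and -105 mm keep the blank in. The guide arm at its stop lies along x at y = -30 mm, its 20 mm wide slot over x = -33 to 80 mm.
- blank: Loose round wooden rod, 36 mm diameter, 160 long, about 120 g, on the bed between the lips; origin at its centre, y along the rod; its top is 54 mm above the bench. Rolls freely. Starts along jig y near jig x = 40, y = -40 mm, its red line 75 degrees from the top on the +x side: rolling 24 mm towards jig -x (towards the robot) brings the line up.
- blank_line (a point): Point at mid-length on the red line painted along the blank, on its surface, 18 mm from the rod's axis. Its z axis points out of the blank through the line: vertical when the line faces up. Both end faces carry a red radial mark towards the line.
- guide_arm (a joint): Angle of the aluminium guide arm about the vertical axis at guide_pivot: 0 at rest (arm along jig +y), growing counter-clockwise seen from above to 1.57 rad at the stop (arm along jig -x). A spring drives it back to 0: 3 N at the knob at first, 6 N at the stop. Plate 10 mm thick, underside 62 mm above the bench, 8 mm clear of the blank.
- guide_knob (a point): Middle of the upright orange round knob on the arm's free end, 22 mm diameter, 42 mm tall (from the arm's top at 72 mm to 114 mm above the bench; this point at 93 mm), 168 mm from the pivot axis.
- guide_pivot (a point): On the arm's pivot axis, at the height of the arm's underside (62 mm), at jig x = 105, y = -30 mm. The hub there, 44 mm across, is the highest thing near it, under 82 mm above the bench.
- sanding_block: Cork sanding block 35 x 70 x 25 mm, loose on the jig bed beside the blank, below the arm's sweep; to be left alone. Origin at the centre of its underside.
- mallet: Mallet lying on the bench, to be left alone. Origin under its middle.
- rasp: Screwdriver with a red handle, lying on the bench, to be left alone.
- glue: Yellow glue bottle, 56 mm diameter, 150 mm tall, standing; to be left alone. Origin at the centre of its base.
- tape: Blue roll of tape, 90 mm diameter, 25 mm tall, lying flat; to be left alone.
- log_slice: Dark slice of a log, 110 mm diameter, 30 mm thick, lying flat; to be left alone.
- offcut: Pale wooden offcut 140 x 50 x 30 mm lying flat; to be left alone.
Things that resemble listed ones, but are neither listed nor needed, are in the scene too. Leave any green or pink look-alike of the blank alone.

How it is judged:
By the outcome, as a careful person would: the job done as asked, in the order asked, and still so for the second after the job is handed in, while the arm keeps its last pose, push and grip.
It also fails if it takes over 53 s, if anything falls off the work surface, if the arm or the gripper's body presses on something with over 40 N, if the wrist force passes 120 N, or if a joint passes its speed limit or range.

## Robot

A 6-joint arm with a two-finger parallel gripper is mounted at the origin on the work surface. World frame = base frame: x ahead of the robot, y to its left, z up, the work surface at z = 0. Lengths are in mm, angles in rad, forces in N, time in s.
With the tool pointing down it reaches from about 275 to 750 mm from the base axis. Payload 10.2 kg.
Tool frame: the origin (TCP) lies where the fingers leave the gripper's body, on its centre line; the fingertips stand 73 mm ahead of it and the grasp point (between the pads) lies 54 mm ahead of it; z points along the fingers, y is the line along which they close (so a half turn about z gives the same grasp; the last joint's range is limited). The gripper opens to 85 mm and grips with 20 to 120 N. Pads are 22 mm wide; open, the fingers measure 114 mm over their backs; the gripper's body (76 mm by 85 mm) begins 54 mm behind the grasp point. The pads swing forward as they close: fully open they stand 13 mm farther back than shut.
Start: joints at [1.002, 0.313, 1.498, -0, 1.331, -0.223], TCP at [177.962, 493.924, 303.894] pointing down, gripper open.
Joint ranges: [-2.94, 2.94], [-0.97, 2.17], [0.19, 2.56], [-1.23, 4.37], [0.02, 3.11], [-2.88, 2.88]. Speed limits (rad/s): [2.39, 2.39, 3.01, 3.14, 3.14, 3.14].

## Interface

Orientations are given as a unit quaternion [w, x, y, z].
In Python, from rig import ctrl gives the robot as it stands.
- The arm moves only by the shell command python3 -m creep 'ROWS' [OPENING] [FORCE]. ROWS is JSON, a list that holds one entry, the list of rows, each a list of 6 numbers: the shift along the world's x, y, z in units of 25 mm (1.0 is 25 mm), then the turn, a rotation vector about the world's x, y, z in units of 5 degrees (1.0 is 5 degrees). In form: [[[x, y, z, ax, ay, az], ...]]. A call has 1 to 20 rows; each row is the pose to reach, as a shift and turn from the pose commanded when the call began; what a row does not reach only later rows make up. A row lasts 1/12 s, in which the tool goes at most 41.7 mm and 7.16 degrees, less where a joint would pass 70% of its speed; a pose out of reach is approached as far as the arm can. A call with a gripper value outside its range is refused whole. OPENING is the finger opening in mm, from 0 to 85.4, set as the call begins (- or left out, the last holds). The fingers move at their own pace and stop on an object; FORCE is the grip in N (left out, the last holds). Time passes only in rows, so rows that repeat a pose let the fingers close. It gives the time, the measured TCP pose, the force, the opening and the grip force at its end, in the units of the state.
- ctrl.sense(): the state, without advancing time (a new reading comes with each control period).
- ctrl.capture(name): name is "side" or "top"; returns a dict with "image" (400x640x3 uint8, red, green, blue), "fx", "fy", "cx", "cy" (pixels), "R" (3x3) and "t" (3): a world point X has camera coordinates R X + t. Camera axes: x right, y down, z forward; pixel columns grow to the right and rows downward; lengths in mm; the calibration is good to about 2 mm. A picture is of the moment at which its call begins. There is no depth.
- ctrl.finish_job(): hands the job in; it is judged then, once.
The state is a dict: "time_s": time; "joints": joint angles; "dq": joint speeds; "tau": joint torques, N m; "eef_pos": TCP position; "ee_rot": TCP orientation; "force": force on the tool from outside, world axes, zero at the start; "wrist_torque": the same for the moment, N m; "grip_width": opening from 0.0 (shut) to 1.0 (fully open); "grip_force": force on a finger pad.
Only numpy, scipy, OpenCV 4.12 (cv2) and the standard library are available. Lean on these libraries where they do the work, as an engineer would, in place of code of your own. Each camera call takes 0.05 s, during which the arm holds its last target. There are 200 camera calls.

## Working session

There is one attempt and no reset: what is moved stays moved. The work goes in short steps, Python scripts to look and compute and a shell command to move; the robot and the scene stay as the last step left them, time stands still between calls to the robot, and variables do not carry over. Pictures are saved under pics/ and viewed, at most 10 in all, crops included, and the job is handed in when it is done.

```bash
mkdir -p pics; python3 - <<'E'
from rig import ctrl
import cv2,pickle
for n in("top","side"):
    c=ctrl.capture(n); cv2.imwrite(f"pics/{n}0.png",c["image"][:,:,::-1]); pickle.dump(c,open(f"{n}0.pkl","wb"))
    print(n,c["fx"],c["fy"],c["cx"],c["cy"],c["R"],c["t"])
s=ctrl.sense();print(s)
E
```

```text
top 459.1499666176071 459.1499666176071 324.6064554437225 206.40124020401092 [[-0.02478945 -0.99967859  0.00531092]
 [-0.98034497  0.02326921 -0.19591395]
 [ 0.1957274  -0.01006314 -0.98060671]] [  -3.69703141  478.83698073 1265.39405557]
side 404.9491642480628 404.9491642480628 320.4232028508398 204.29005262669165 [[ 0.94318646 -0.33187925  0.01598312]
 [-0.14671913 -0.45916439 -0.87615156]
 [ 0.2981154   0.82402926 -0.48177067]] [-479.1653403   164.76251581  941.76682017]
{'time_s': 0.1, 'joints': array([ 1.00161883e+00,  3.13396600e-01,  1.49833704e+00,  1.72515139e-05,
        1.33097935e+00, -2.23366576e-01]), 'dq': array([ 6.57229034e-04, -1.60618230e-03, -1.01790189e-03, -4.83710736e-05,
        3.91557981e-04, -2.37707729e-04]), 'tau': array([ 3.00220825e-03, -4.12906337e+01, -2.60141855e+01, -1.79354474e-04,
        3.02784116e-03,  2.27640874e-05]), 'eef_pos': array([177.87092936, 493.80629665, 303.40000673]), 'ee_rot': array([-2.23943006e-04,  1.72047203e-01,  9.85088547e-01, -5.13524228e-04]), 'force': array([-0.22351565,  0.42457478, -0.28526041]), 'wrist_torque': array([-0.01252042,  0.01923334,  0.04145422]), 'grip_force': 0.0, 'grip_width': 0.9987847126115685}
```

View pics/top0.png

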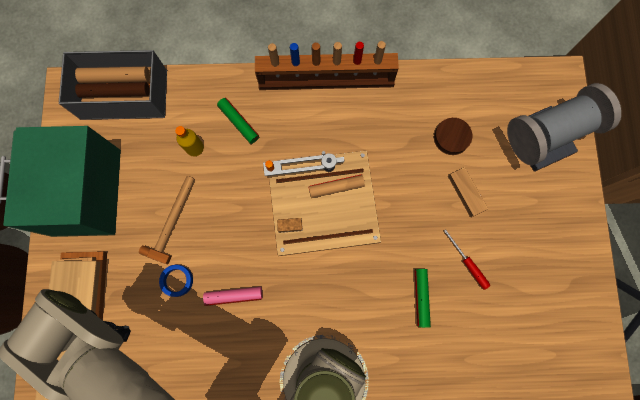

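View pics/side0.png

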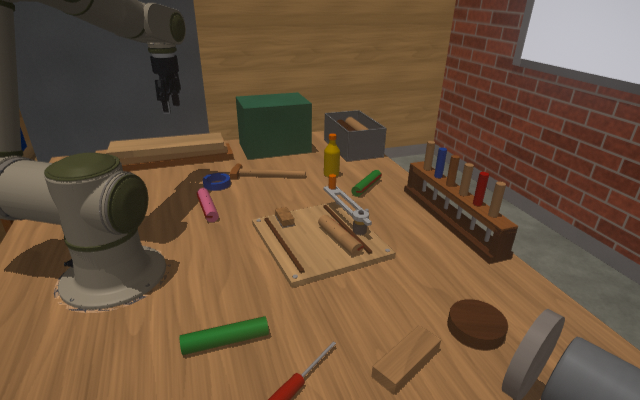

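The blank is the bare wooden rod on the jig at top px (337,186). Look-alikes are the green rods (238,120) and (422,297), the pink rod (233,295) and the rods in the grey box (110,75). The pivot is at (329,160) and the orange knob at (268,166). The glue bottle's orange cap at (181,131) is not the knob. I'll check this in a close crop.

```bash
python3 - <<'E'
import cv2,pickle,numpy as np
t=pickle.load(open("top0.pkl","rb"))["image"][145:263,255:390,::-1]
cv2.imwrite("pics/crop0.png",cv2.resize(t,None,fx=5,fy=5,interpolation=cv2.INTER_CUBIC)[:598])
E
```

```text
(no output)
```

View pics/crop0.png

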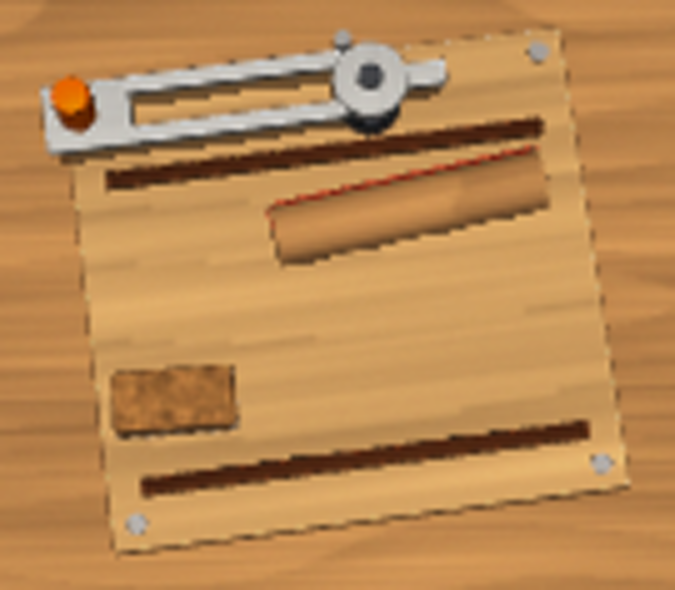

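The crop shows the bare rod with its red line on its +x edge (crop 270,208 to 540,148), skewed a few degrees to the jig. The knob is at crop (72,95), the hub at (370,75), and the cork block at (173,400). Next I'll fit the jig pose.

```bash
cat > h.py <<'E'
import numpy as np,pickle
def ray(c,u,v,z):
    R=np.array(c["R"]);t=np.array(c["t"]);o=-R.T@t
    d=R.T@np.array([(u-c["cx"])/c["fx"],(v-c["cy"])/c["fy"],1]);return (o+d*(z-o[2])/d[2])
def proj(c,X):
    p=np.array(c["R"])@X+np.array(c["t"]);return np.array([c["fx"]*p[0]/p[2]+c["cx"],c["fy"]*p[1]/p[2]+c["cy"]])
E
python3 - <<'E'
from h import *
from scipy.optimize import least_squares
c=pickle.load(open("top0.pkl","rb"))
P=lambda u,v,z:ray(c,u/5+255-.4,v/5+145-.4,z)
ob=[((140,-150),P(560,30,18)),((-140,-150),P(628,487,18)),((-140,150),P(118,552,18)),((105,-30),P(370,75,80))]
for j,p in ob: print(j,p.round(1))
T=lambda x,j:x[:2]+np.array([[np.cos(x[2]),-np.sin(x[2])],[np.sin(x[2]),np.cos(x[2])]])@np.array(j)
r=least_squares(lambda x:np.concatenate([T(x,j)-p[:2] for j,p in ob]),[450,0,.1]);x=r.x
print("jig",x[:2],np.degrees(x[2]),r.fun.round(1))
inv=lambda p:np.linalg.solve(np.array([[np.cos(x[2]),-np.sin(x[2])],[np.sin(x[2]),np.cos(x[2])]]),p[:2]-x[:2]).round(1)
for n,a in dict(knobtop=(72,83,114),rodUL=(270,208,40.7),rodUR=(540,148,40.7),rodLL=(283,264,30),rodLR=(548,207,30),cork=(173,395,43)).items():
    p=P(*a);print(n,p.round(1),inv(p))
for n,j in dict(rod0=(40,-40),rod1=(16,-40),piv=(105,-30),knob0=(105,138),knob1=(-63,-30)).items(): print(n,T(x,j).round(1))
E
```

```text
(140, -150) [ 652.1 -145.7   18. ]
(-140, -150) [ 376.1 -173.2   18. ]
(-140, 150) [345.8 120.7  18. ]
(105, -30) [607.6 -29.7  80. ]
jig [499.45042681 -11.32007264] 5.909343913718798 [ 2.1 -0.4 -0.5 -1.8 -1.1  2.8 -0.6 -0.6]
knobtop [596.3 135.8 114. ] [111.5 136.4]
rodUL [540.7  29.5  40.7] [45.3 36.4]
rodUR [ 573.  -128.5   40.7] [  61.1 -124.2]
rodLL [509.7  22.8  30. ] [13.7 32.9]
rodLR [ 540.2 -132.8   30. ] [  28. -125.]
cork [432.   86.6  43. ] [-57.  104.4]
rod0 [543.4 -47. ]
rod1 [519.5 -49.5]
piv [607.  -30.4]
knob0 [589.7 136.8]
knob1 [439.9 -47.6]
```

```bash
python3 -m creep '[[[14.52,-21.84,-4.1,0,0,-11.74],[14.52,-21.84,-4.1,0,0,-11.74],[14.52,-21.84,-4.1,0,0,-11.74],[14.52,-21.84,-4.1,0,0,-11.74],[14.52,-21.84,-4.1,0,0,-11.74],[14.52,-21.84,-4.1,0,0,-11.74],[14.52,-21.84,-4.1,0,0,-11.74],[14.52,-21.84,-4.1,0,0,-11.74],[14.52,-21.84,-4.1,0,0,-11.74],[14.52,-21.84,-4.1,0,0,-11.74],[14.52,-21.84,-4.1,0,0,-11.74],[14.52,-21.84,-4.1,0,0,-11.74],[14.52,-21.84,-4.1,0,0,-11.74],[14.52,-21.84,-4.1,0,0,-11.74],[14.52,-21.84,-4.1,0,0,-11.74],[14.52,-21.84,-4.1,0,0,-11.74],[14.52,-21.84,-4.1,0,0,-11.74],[14.52,-21.84,-4.1,0,0,-11.74],[14.52,-21.84,-4.1,0,0,-11.74],[14.52,-21.84,-4.1,0,0,-11.74]]]' 62 20
python3 - <<'E'
from rig import ctrl
s=ctrl.sense();print(s["joints"],s["ee_rot"],s["eef_pos"],s["grip_width"])
import cv2
c=ctrl.capture("side");cv2.imwrite("pics/s1.png",cv2.resize(c["image"][100:300,230:430,::-1],None,fx=3,fy=3,interpolation=cv2.INTER_CUBIC))
E
```

```text
time_s: 1.77
eef_pos: [540.5, -51.0, 201.5]
ee_rot: [-0.0, 0.632, 0.775, -0.0]
force: [0.2, -0.2, 0.6]
grip_width: 0.725
grip_force: 0.0
[-3.10067364e-01  4.52176696e-01  1.57991351e+00  1.11032908e-04
  1.10981809e+00 -5.11797140e-01] [-1.65072802e-04  6.32330631e-01  7.74698616e-01 -1.14558143e-05] [540.5043997  -51.03578412 201.53606531] 0.7248672411076571
```

View pics/s1.png

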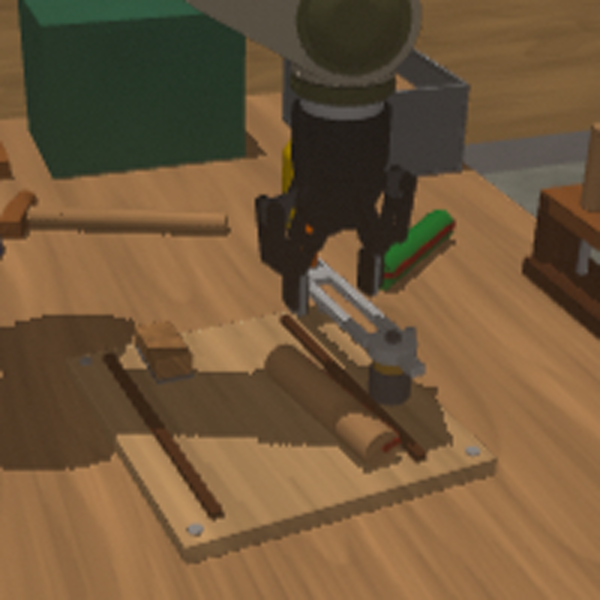

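The side crop shows the gripper above the rod, its fingers straddling across the rod's axis. The end-face mark at crop (393,440) points to +x. I'll descend around the rod, then close loosely.

```bash
python3 -m creep '[[[0,0,-1,0,0,0],[0,0,-2,0,0,0],[0,0,-2.6,0,0,0],[0,0,-3,0,0,0],[0,0,-3.3,0,0,0],[0,0,-3.6,0,0,0],[0,0,-3.8,0,0,0],[0,0,-3.98,0,0,0],[0,0,-3.98,0,0,0],[0,0,-3.98,0,0,0]]]' 62 20
python3 -m creep '[[[0,0,0,0,0,0],[0,0,0,0,0,0],[0,0,0,0,0,0],[0,0,0,0,0,0],[0,0,0,0,0,0]]]' 44
python3 - <<'E'
from rig import ctrl
import cv2,pickle,numpy as np
c=ctrl.capture("side");d=ctrl.capture("top")
pickle.dump((c,d),open("p2.pkl","wb"))
a=cv2.resize(c["image"][190:265,300:400,::-1],None,fx=4,fy=4,interpolation=cv2.INTER_CUBIC)
b=cv2.resize(d["image"][150:225,290:390,::-1],None,fx=4,fy=4,interpolation=cv2.INTER_CUBIC)
cv2.imwrite("pics/p2.png",np.hstack([a,b]))
E
```

```text
time_s: 2.65
eef_pos: [541.1, -52.1, 102.3]
ee_rot: [0.0, 0.633, 0.774, 0.0]
force: [0.6, 0.4, -0.4]
grip_width: 0.727
grip_force: 0.1
time_s: 3.07
eef_pos: [541.0, -52.1, 102.0]
ee_rot: [0.0, 0.633, 0.774, -0.0]
force: [-0.6, -0.6, 1.0]
grip_width: 0.515
grip_force: 0.0
```

View pics/p2.png

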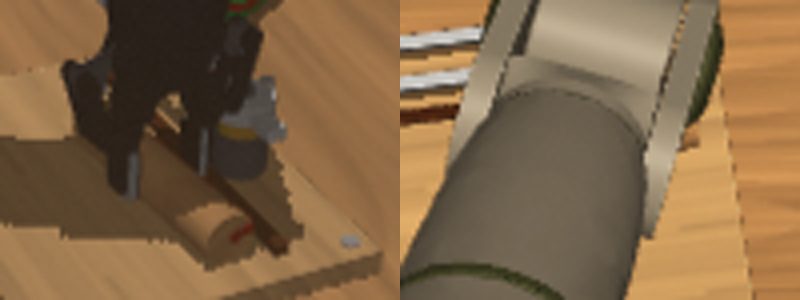

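The fingers cage the rod, and the end mark at left crop (242,232) still points to +x. I'll roll slowly.

```bash
python3 -m creep '[[[-0.06,-0.01,0,0,0,0],[-0.13,-0.03,0,0,0,0],[-0.2,-0.04,0,0,0,0],[-0.27,-0.06,0,0,0,0],[-0.34,-0.07,0,0,0,0],[-0.41,-0.08,0,0,0,0],[-0.48,-0.1,0,0,0,0],[-0.55,-0.11,0,0,0,0],[-0.62,-0.13,0,0,0,0],[-0.69,-0.14,0,0,0,0],[-0.76,-0.16,0,0,0,0],[-0.82,-0.17,0,0,0,0],[-0.87,-0.18,0,0,0,0],[-0.91,-0.19,0,0,0,0],[-0.95,-0.195,0,0,0,0],[-0.98,-0.2,0,0,0,0],[-1.0,-0.205,0,0,0,0],[-1.02,-0.21,0,0,0,0],[-1.02,-0.21,0,0,0,0],[-1.02,-0.21,0,0,0,0]]]'
python3 - <<'E'
from rig import ctrl
import cv2,pickle,numpy as np
c=ctrl.capture("side")
pickle.dump(c,open("p3.pkl","wb"))
a=cv2.resize(c["image"][205:265,300:380,::-1],None,fx=8,fy=8,interpolation=cv2.INTER_CUBIC)
cv2.imwrite("pics/p3.png",a)
E
```

```text
time_s: 4.83
eef_pos: [515.5, -57.3, 101.9]
ee_rot: [-0.0, 0.633, 0.774, -0.0]
force: [0.3, 0.5, -0.0]
grip_width: 0.524
grip_force: 0.0
```

View pics/p3.png

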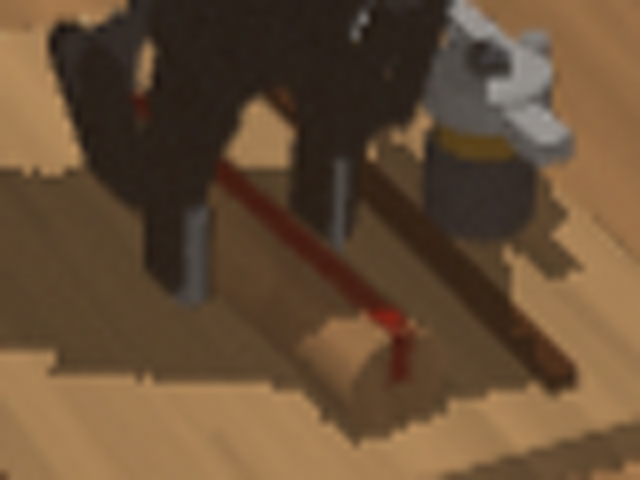

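```bash
python3 - <<'E'
from h import *
c=pickle.load(open("p3.pkl","rb"));im=c["image"].astype(int)
m=(im[...,0]>1.9*im[...,1])&(im[...,0]>1.9*im[...,2])&(im[...,0]>60)
ys,xs=np.nonzero(m[205:265,300:380]);print(list(zip(xs+300,ys+205)))
n=np.array([np.cos(.2),np.sin(.2),0]);r=np.array([np.sin(.2),-np.cos(.2),0])
for off in (0,4):
  C=np.array([515.5,-57.3,36])+off*n+80*r+np.array([0,0,0])
  print(off,"centre",proj(c,C).round(1))
  for a in (-20,-10,0,10,20):
    q=np.radians(a);d=n*np.sin(q)+np.array([0,0,1])*np.cos(q)
    print(a,proj(c,C+18*d).round(1),"mark vec",(proj(c,C+18*d)-proj(c,C)).round(1),"line start",proj(c,C-100*r+18*d).round(1))
E
```

```text
[(np.int64(317), np.int64(217)), (np.int64(317), np.int64(218)), (np.int64(327), np.int64(225)), (np.int64(327), np.int64(226)), (np.int64(328), np.int64(226)), (np.int64(327), np.int64(227)), (np.int64(328), np.int64(227)), (np.int64(329), np.int64(227)), (np.int64(330), np.int64(227)), (np.int64(328), np.int64(228)), (np.int64(329), np.int64(228)), (np.int64(330), np.int64(228)), (np.int64(331), np.int64(228)), (np.int64(330), np.int64(229)), (np.int64(331), np.int64(229)), (np.int64(332), np.int64(229)), (np.int64(331), np.int64(230)), (np.int64(332), np.int64(230)), (np.int64(333), np.int64(230)), (np.int64(332), np.int64(231)), (np.int64(333), np.int64(231)), (np.int64(334), np.int64(231)), (np.int64(333), np.int64(232)), (np.int64(334), np.int64(232)), (np.int64(335), np.int64(232)), (np.int64(334), np.int64(233)), (np.int64(335), np.int64(233)), (np.int64(336), np.int64(233)), (np.int64(335), np.int64(234)), (np.int64(336), np.int64(234)), (np.int64(337), np.int64(234)), (np.int64(338), np.int64(234)), (np.int64(336), np.int64(235)), (np.int64(337), np.int64(235)), (np.int64(3
[... 1534 characters left out ...]
(349), np.int64(252))]
0 centre [348.6 253.3]
-20 [346.8 248.2] mark vec [-1.8 -5.1] line start [324.9 228.6]
-10 [347.9 247.6] mark vec [-0.7 -5.7] line start [325.9 228. ]
0 [349.  247.1] mark vec [ 0.4 -6.2] line start [326.9 227.6]
10 [350.1 246.8] mark vec [ 1.5 -6.5] line start [328.  227.4]
20 [351.1 246.8] mark vec [ 2.5 -6.6] line start [329.  227.3]
4 centre [350.  252.8]
-20 [348.2 247.8] mark vec [-1.8 -5.1] line start [326.2 228.2]
-10 [349.3 247.1] mark vec [-0.7 -5.7] line start [327.2 227.6]
0 [350.4 246.6] mark vec [ 0.4 -6.2] line start [328.3 227.2]
10 [351.5 246.4] mark vec [ 1.5 -6.5] line start [329.3 227. ]
20 [352.5 246.3] mark vec [ 2.5 -6.5] line start [330.3 226.9]
```

```bash
python3 -m creep '[[[0,0,0,0,0,0],[0,0,0,0,0,0],[0,0,0,0,0,0],[0,0,0.3,0,0,0],[0,0,0.8,0,0,0],[0,0,1.6,0,0,0],[0,0,2.6,0,0,0],[0,0,3.6,0,0,0],[0,0,4,0,0,0],[0.8,2,4,0,0,0],[1.6,4,4,0,0,0],[2.4,6,4,0,0,0],[3.06,7.77,4,0,0,-0.6],[3.06,7.77,4,0,0,-1.1],[3.06,7.77,4,0,0,-1.1],[3.06,7.77,4,0,0,-1.1],[3.06,7.77,4,0,0,-1.1]]]' 54
python3 - <<'E'
from rig import ctrl
import cv2,pickle,numpy as np
c=ctrl.capture("side");d=ctrl.capture("top")
pickle.dump((c,d),open("p4.pkl","wb"))
a=cv2.resize(c["image"][185:265,310:390,::-1],None,fx=5,fy=5,interpolation=cv2.INTER_CUBIC)
b=cv2.resize(d["image"][150:230,300:380,::-1],None,fx=5,fy=5,interpolation=cv2.INTER_CUBIC)
cv2.imwrite("pics/p4.png",np.hstack([a,b]))
E
```

```text
time_s: 6.3
eef_pos: [591.6, 136.5, 201.4]
ee_rot: [-0.0, 0.669, 0.743, -0.0]
force: [0.5, -1.4, -0.4]
grip_width: 0.634
grip_force: 0.0
```

View pics/p4.png

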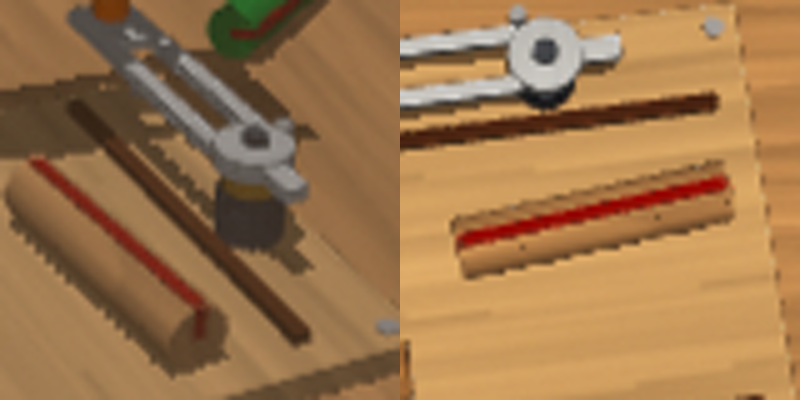

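The top crop shows the whole blank with its line nearly centred: line (458,240)–(728,183), upper edge (452,222)–(722,163), lower edge (465,278)–(733,217). I'll fit the line angle.

```bash
python3 - <<'E'
from h import *
from scipy.optimize import least_squares
s,d=pickle.load(open("p4.pkl","rb"))
im=d["image"][150:230,300:380].astype(float)
# per-column subpixel row of red line; edges typed from the view
U=lambda u,v:np.array([(u-400+.5)/5+300-.5,(v+.5)/5+150-.5])
red=np.clip(im[...,0]-1.7*im[...,1]-20,0,None)
L=[];
for x in range(15,63):
    w=red[:60,x]*(np.arange(60)>30); 
    if w.sum()>20: L.append((x+300,150+(w*np.arange(60)).sum()/w.sum()))
L=np.array(L);pl=np.polyfit(L[:,0],L[:,1],1)
up=np.array([U(452,222),U(722,163)]);lo=np.array([U(465,278),U(733,217)])
pu=np.polyfit(*up.T,1);pw=np.polyfit(*lo.T,1)
us=np.array([320.,340,357]);meas=np.r_[np.polyval(pu,us),np.polyval(pw,us),np.polyval(pl,us)]
def model(x,y=False):
    n=np.array([np.cos(x[1]),np.sin(x[1]),0]);r=np.array([-n[1],n[0],0]);A=np.array([x[0],-57,36])
    def at(q):
        dd=n*np.sin(q)+np.array([0,0,np.cos(q)]);a,b=proj(d,A+18*dd-60*r),proj(d,A+18*dd+60*r)
        return a[1]+(us-a[0])*(b[1]-a[1])/(b[0]-a[0])
    E=np.array([at(q) for q in np.radians(np.arange(-110,111,2))])
    return np.r_[E.min(0),E.max(0),at(x[2])]
r=least_squares(lambda x:model(x)-meas,[519,.2,0],diff_step=1e-3)
print(r.x,np.degrees(r.x[1:]),r.fun.round(2))
print("line pix",len(L))
# side view, same model for the line
s_im=s["image"].astype(int);m=(s_im[...,0]>1.9*s_im[...,1])&(s_im[...,0]>1.9*s_im[...,2])&(s_im[...,0]>60)
ys,xs=np.nonzero(m[215:247,312:352]);p=np.polyfit(ys+215,xs+312,1)
for a in(-10,0,10):
    q=np.radians(a);n=np.array([np.cos(r.x[1]),np.sin(r.x[1]),0]);P=proj(s,np.array([r.x[0],-57,54-18+18*np.cos(q)])+18*np.sin(q)*n)
    print(a,P,np.polyval(p,P[1]))
E
```

```text
[5.18034945e+02 1.98110189e-01 7.71718936e-02] [11.35087772  4.4216238 ] [-0.57 -0.59 -0.61  0.46  0.6   0.71 -0.02  0.    0.02]
line pix 48
-10 [330.93511336 231.46905793] 333.63929347979666
0 [331.98671938 231.05026855] 333.168477047907
10 [333.02898242 230.8151154 ] 332.9041103490103
```

Estimates agree on about +5°, so I'll make a small corrective roll of about 2 mm.

```bash
python3 -m creep '[[[-1.3,-3.2,0,0,0,0.4],[-2.4,-6,0,0,0,1.1],[-3.06,-7.77,0,0,0,1.1],[-3.06,-7.77,0,0,0,1.1],[-3.06,-7.77,0,0,0,1.1],[-3.06,-7.77,0,0,0,1.1],[-3.06,-7.77,-1,0,0,1.1],[-3.06,-7.77,-2,0,0,1.1],[-3.06,-7.77,-2.8,0,0,1.1],[-3.06,-7.77,-3.4,0,0,1.1],[-3.06,-7.77,-3.8,0,0,1.1],[-3.06,-7.77,-4,0,0,1.1],[-3.06,-7.77,-4,0,0,1.1],[-3.06,-7.77,-4,0,0,1.1],[-3.06,-7.77,-4,0,0,1.1]]]' 54
python3 -m creep '[[[0,0,0,0,0,0],[0,0,0,0,0,0],[0,0,0,0,0,0],[0,0,0,0,0,0],[-0.01,0,0,0,0,0],[-0.02,0,0,0,0,0],[-0.03,-0.01,0,0,0,0],[-0.04,-0.01,0,0,0,0],[-0.05,-0.01,0,0,0,0],[-0.06,-0.01,0,0,0,0],[-0.07,-0.015,0,0,0,0],[-0.075,-0.015,0,0,0,0],[-0.08,-0.015,0,0,0,0],[-0.08,-0.015,0,0,0,0],[-0.08,-0.015,0,0,0,0]]]' 44
python3 -m creep '[[[0,0,0,0,0,0],[0,0,0,0,0,0],[0,0,0,0,0,0],[0,0,0.3,0,0,0],[0,0,0.8,0,0,0],[0,0,1.6,0,0,0],[0,0,2.6,0,0,0],[0,0,3.6,0,0,0],[0,0,4,0,0,0],[0.8,2,4,0,0,0],[1.6,4,4,0,0,0],[2.4,6,4,0,0,0],[3.14,7.79,4,0,0,-0.6],[3.14,7.79,4,0,0,-1.1],[3.14,7.79,4,0,0,-1.1],[3.14,7.79,4,0,0,-1.1],[3.14,7.79,4,0,0,-1.1]]]' 54
cat > fit.py <<'E'
from h import *
from scipy.optimize import least_squares
def fit(d,us=np.arange(322,358.)):
    im=d["image"].astype(float);red=np.clip(im[...,0]-1.7*im[...,1]-20,0,None);rows=np.arange(400)
    w=red*((rows>175)&(rows<206))[:,None]
    meas=np.array([(w[:,int(u)]*rows).sum()/w[:,int(u)].sum() for u in us])
    p=np.polyfit(us,meas,1);return p,np.polyval(p,us)
E
python3 - <<'E'
from rig import ctrl
import cv2,pickle,numpy as np
from fit import *
c0,d0=pickle.load(open("p4.pkl","rb"))
c=ctrl.capture("side");d=ctrl.capture("top")
pickle.dump((c,d),open("p5.pkl","wb"))
print(fit(d0)[0],fit(d0)[1].mean(),fit(d)[0],fit(d)[1].mean())
b=cv2.resize(d["image"][160:220,305:375,::-1],None,fx=8,fy=8,interpolation=cv2.INTER_CUBIC)
a=cv2.resize(c["image"][205:265,340:370,::-1],None,fx=8,fy=8,interpolation=cv2.INTER_CUBIC)
cv2.imwrite("pics/p5.png",np.hstack([a,b]))
E
```

```text
time_s: 7.65
eef_pos: [515.8, -57.5, 102.8]
ee_rot: [0.001, 0.633, 0.774, 0.0]
force: [-0.1, -0.0, 0.5]
grip_width: 0.635
grip_force: 0.0
time_s: 8.9
eef_pos: [513.5, -57.7, 101.9]
ee_rot: [-0.0, 0.633, 0.774, -0.0]
force: [-0.5, -0.2, 0.0]
grip_width: 0.514
grip_force: 0.0
time_s: 10.32
eef_pos: [591.6, 136.7, 201.4]
ee_rot: [-0.0, 0.669, 0.743, -0.0]
force: [-0.4, 0.4, -0.0]
grip_width: 0.633
grip_force: 0.0
[-2.21387967e-01  2.66643474e+02] 191.4822592838268 [-2.20154776e-01  2.67564533e+02] 192.82198650810375
```

View pics/p5.png

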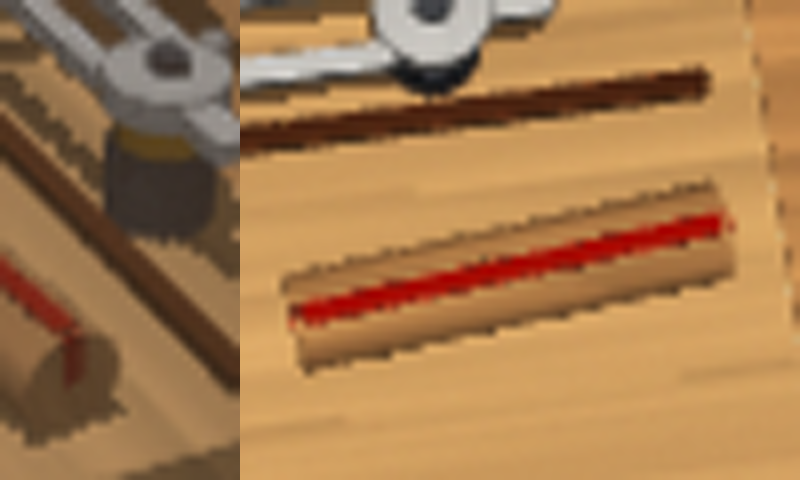

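The blank moved about 1.8 mm further. The line (crop 295,318 to 725,222) now sits centred, and the end mark (72,345 to 72,385) is vertical. Next is the knob: descend around it, and close to confirm it is between the pads.

```bash
python3 -m creep '[[[0,0,-0.5,0,0,0],[0,0,-1,0,0,0],[0,0,-1.4,0,0,0],[0,0,-1.7,0,0,0],[0,0,-1.86,0,0,0],[0,0,-1.86,0,0,0],[0,0,-1.86,0,0,0]]]' 54
python3 -m creep '[[[0,0,0,0,0,0],[0,0,0,0,0,0],[0,0,0,0,0,0],[0,0,0,0,0,0],[0,0,0,0,0,0],[0,0,0,0,0,0],[0,0,0,0,0,0],[0,0,0,0,0,0],[0,0,0,0,0,0]]]' 16 20
python3 - <<'E'
import numpy as np
p=np.array([607,-30.4]);s=p+168*np.array([np.cos(np.radians(95.9)),np.sin(np.radians(95.9))])
for k in range(0,100,3):
    a=np.radians(95.9+k);q=p+168*np.array([np.cos(a),np.sin(a)])-s
    print(k,(q/25).round(2),round(k/5,2))
E
```

```text
time_s: 11.0
eef_pos: [592.1, 136.8, 155.7]
ee_rot: [0.0, 0.669, 0.743, 0.0]
force: [-0.6, -0.3, 0.7]
grip_width: 0.631
grip_force: 0.0
time_s: 11.75
eef_pos: [591.5, 137.1, 156.0]
ee_rot: [-0.0, 0.669, 0.743, -0.001]
force: [-4.1, -1.2, 5.7]
grip_width: 0.25
grip_force: 21.1
0 [0. 0.] 0.0
3 [-0.35 -0.05] 0.6
6 [-0.69 -0.11] 1.2
9 [-1.04 -0.19] 1.8
12 [-1.37 -0.29] 2.4
15 [-1.71 -0.41] 3.0
18 [-2.03 -0.54] 3.6
21 [-2.35 -0.69] 4.2
24 [-2.66 -0.86] 4.8
27 [-2.96 -1.04] 5.4
30 [-3.25 -1.24] 6.0
33 [-3.53 -1.45] 6.6
36 [-3.8  -1.68] 7.2
39 [-4.05 -1.92] 7.8
42 [-4.3  -2.18] 8.4
45 [-4.52 -2.45] 9.0
48 [-4.74 -2.73] 9.6
51 [-4.94 -3.01] 10.2
54 [-5.12 -3.31] 10.8
57 [-5.29 -3.62] 11.4
60 [-5.44 -3.94] 12.0
63 [-5.58 -4.27] 12.6
66 [-5.7 -4.6] 13.2
69 [-5.8  -4.93] 13.8
72 [-5.88 -5.28] 14.4
75 [-5.94 -5.62] 15.0
78 [-5.99 -5.97] 15.6
81 [-6.02 -6.32] 16.2
84 [-6.03 -6.67] 16.8
87 [-6.02 -7.02] 17.4
90 [-5.99 -7.38] 18.0
93 [-5.95 -7.72] 18.6
96 [-5.88 -8.07] 19.2
99 [-5.8  -8.41] 19.8
```

The knob is between the pads. I'll loosen to a cage and swing the first 60°.

```bash
python3 -m creep '[[[-0.35,-0.05,0,0,0,0.6],[-0.69,-0.11,0,0,0,1.2],[-1.04,-0.19,0,0,0,1.8],[-1.37,-0.29,0,0,0,2.4],[-1.71,-0.41,0,0,0,3],[-2.03,-0.54,0,0,0,3.6],[-2.35,-0.69,0,0,0,4.2],[-2.66,-0.86,0,0,0,4.8],[-2.96,-1.04,0,0,0,5.4],[-3.25,-1.24,0,0,0,6],[-3.53,-1.45,0,0,0,6.6],[-3.8,-1.68,0,0,0,7.2],[-4.05,-1.92,0,0,0,7.8],[-4.3,-2.18,0,0,0,8.4],[-4.52,-2.45,0,0,0,9],[-4.74,-2.73,0,0,0,9.6],[-4.94,-3.01,0,0,0,10.2],[-5.12,-3.31,0,0,0,10.8],[-5.29,-3.62,0,0,0,11.4],[-5.44,-3.94,0,0,0,12]]]' 28
python3 -m creep '[[[-0.14,-0.33,0,0,0,0.6],[-0.26,-0.66,0,0,0,1.2],[-0.36,-0.99,0,0,0,1.8],[-0.44,-1.34,0,0,0,2.4],[-0.5,-1.68,0,0,0,3],[-0.55,-2.03,0,0,0,3.6],[-0.58,-2.38,0,0,0,4.2],[-0.59,-2.6,0,0,0,4.6],[-0.59,-2.8,0,0,0,5],[-0.58,-3,0,0,0,5.3],[-0.58,-3.1,0,0,0,5.5],[-0.57,-3.2,0,0,0,5.7],[-0.57,-3.2,0,0,0,5.7],[-0.57,-3.2,0,0,0,5.7]]]'
```

```text
time_s: 13.42
eef_pos: [456.0, 38.8, 155.8]
ee_rot: [0.001, 0.207, 0.978, 0.001]
force: [1.8, 4.8, -0.2]
grip_width: 0.327
grip_force: 2.7
time_s: 14.58
eef_pos: [441.9, -40.9, 155.8]
ee_rot: [0.0, -0.039, 0.999, 0.001]
force: [1.1, 6.5, 1.3]
grip_width: 0.331
grip_force: 3.0
```

```bash
python3 -m creep '[[[0,-0.05,0,0,0,0.1],[0.01,-0.1,0,0,0,0.15],[0.01,-0.15,0,0,0,0.2],[0.01,-0.2,0,0,0,0.25],[0.02,-0.25,0,0,0,0.3],[0.02,-0.3,0,0,0,0.3],[0.02,-0.35,0,0,0,0.3],[0.02,-0.38,0,0,0,0.3],[0.02,-0.38,0,0,0,0.3]]]'
python3 -m creep '[[[0,-0.04,0,0,0,0],[0,-0.08,0,0,0,0],[0,-0.08,0,0,0,0]]]'
```

```text
time_s: 15.33
eef_pos: [442.3, -50.1, 155.8]
ee_rot: [0.0, -0.052, 0.999, 0.001]
force: [1.3, 8.5, 2.8]
grip_width: 0.327
grip_force: 4.2
time_s: 15.58
eef_pos: [442.3, -50.9, 155.7]
ee_rot: [0.001, -0.052, 0.999, 0.002]
force: [3.2, 18.6, 3.5]
grip_width: 0.331
grip_force: 9.0
```

```bash
python3 -m creep '[[[0,0,0,0,0,0],[0,0,0,0,0,0],[0,0,0,0,0,0],[0,0,0,0,0,0],[0,0,0,0,0,0],[0,0,0,0,0,0]]]'
python3 - <<'E'
from rig import ctrl
import cv2,numpy as np
c=ctrl.capture("side");d=ctrl.capture("top")
a=cv2.resize(c["image"][165:265,270:370,::-1],None,fx=4,fy=4,interpolation=cv2.INTER_CUBIC)
b=cv2.resize(d["image"][140:240,290:390,::-1],None,fx=4,fy=4,interpolation=cv2.INTER_CUBIC)
cv2.imwrite("pics/p6.png",np.hstack([a,b]))
E
```

```text
time_s: 16.08
eef_pos: [442.3, -50.9, 155.7]
ee_rot: [0.001, -0.052, 0.999, 0.002]
force: [3.4, 18.7, 3.1]
grip_width: 0.328
grip_force: 8.8
```

View pics/p6.png

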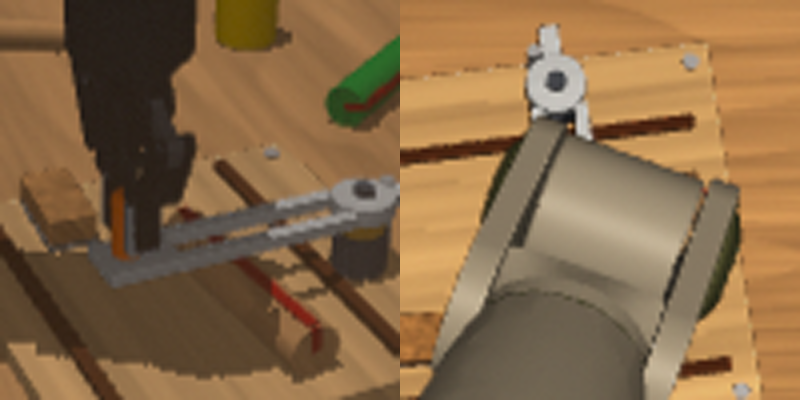

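The arm lies across the blank. The line runs through the slot to the end face at left crop (318,330), where the mark still points up, and the pivot tail is at its stop peg (right crop 540,45). The push is steady at 18.7 N, so I'm handing it in.

```bash
python3 -c "
from rig import ctrl
print(ctrl.finish_job())"
```

```text
the job is handed in; nothing more can be done
None
```

The job is handed in: the blank is rolled so its red line faces up (within a few degrees by camera) in the slot, and the guide arm is held against its stop with a steady push of about 19 N at the knob.

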